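# Set the day coder and make the first print

## Robot

A 6-joint arm with a two-finger parallel gripper is mounted at the origin on the work surface; the furniture and walls round the work are solid. World frame = base frame: x ahead of the robot, y to its left, z up, the work surface at z = 0. Lengths are in m, angles in rad, forces in N, time in s.
With the tool pointing down it reaches from about 0.275 to 0.725 m from the base axis. Payload 15.9 kg.
Tool frame: the origin (TCP) lies on the centre line of the jaws, within the pads' length; the fingertips stand manip.tips_ahead ahead of it and the grasp point (between the pads) lies 5 mm behind it (manip.tips_ahead is the distance from the TCP to the fingertips, in m); z points along the fingers, y is the line along which they close (so a half turn about z gives the same grasp; the last joint's range is limited). The gripper opens to 85 mm and grips with 20 to 120 N. Pads are 22 mm wide; open, the fingers measure 114 mm over their backs; the gripper's body (76 mm by 85 mm) begins 54 mm behind the grasp point. The pads swing forward as they close: fully open they stand 13 mm farther back than shut.
Start: joints at [-1.255, 0.213, -0.034, 1.323, 0, 1.571], TCP at [0.155, -0.475, 0.245] pointing down, gripper open.
Joint ranges: [-2.98, 2.98], [-0.74, 1.72], [-1.14, 1.35], [-2.1, 2.04], [-1.57, 1.44], [-3.14, 3.14]. Speed limits (rad/s): [1.89, 1.89, 2.39, 2.57, 3.14, 3.14].

## Interface

Orientations are given as a unit quaternion [w, x, y, z].
In Python, from bench import manip, effector, kinematics, telemetry, cams, order gives the robot as it stands. The module is installed in compiled form; this text tells all that it offers. Calls block until the motion is done:
- manip.movep(position, orientation): joint-space move of the TCP to a pose.
- manip.move_straight(position, feed=0.15, ori=None, stop_force=None): straight line of the TCP; ori=None keeps the orientation; feed is the mean speed in m/s. With stop_force (N) it stops when the force on the tool has changed by that much, and returns True; else False.
- manip.movej(angles): joint-space move.
- effector.command_gripper(opening, squeeze=None): finger opening in m; squeeze is the grip in N (None keeps the last); returns when the fingers have stopped.
- manip.sleep(seconds).
- kinematics.solve_ik(position, orientation): joint angles nearest the present ones, or None.
- telemetry.get_state(): the state.
- cams.read_camera(name): name is "scene" or "top"; returns (picture, depth): 420x560x3 uint8, red, green, blue; 420x560 float32, m along the optical axis (not along the pixel's ray), 0 where there is no reading.
- cams.camera_info(name): a dict with "mtx" (3x3 intrinsics, pixels), "xyz" and "orientation" of the camera in the world. Camera axes: x right, y down, z forward; pixel columns grow to the right and rows downward; lengths in m; the calibration is good to about 2 mm. A picture is of the moment at which its call begins. camera_info takes no time and is no camera call.
A pose or a line that the arm cannot do raises manip.MotionError and nothing moves.
- order.job_done(): hands the job in; it is judged then, once.
The state is a dict: "t": time; "joint_pos": joint angles; "joint_vel": joint speeds; "effort": joint torques, N m; "ee_pos": TCP position; "eef_rot": TCP orientation; "force": force on the tool from outside, world axes, zero at the start; "ft_torque": the same for the moment, N m; "grip_width": finger opening in m; "grasp_force": force on a finger pad.
Only numpy, scipy, OpenCV 4.12 (cv2) and the standard library are available. Lean on these libraries where they do the work, as an engineer would, in place of code of your own. Each camera call takes 0.05 s, during which the arm holds its last target. There are 200 camera calls.

## Task

The day coder still shows an earlier day: with a fingertip, flick the top of its thumbwheel forward (away from the palm cap) click by click until the green flat sits on top between the two white index marks, and do not run past it. Then, with green set, press the black palm cap fully down to print the label and let it spring back up. Only touch: do not grip the wheel, lift or shove the coder, or disturb anything else on the bench.

Things in the scene. Friction and masses are not known exactly. Their poses are not given: they have to be found in the camera images.
- coder: Grey day coder on a dark base plate with rubber feet, 2.2 kg, loose on the bench, 260 x 100 x 106 mm. Origin on its underside (bench level), z up, x along its length: palm cap at the -x end (towards the robot), label roll at the +x end (centre x = 116, radius 36, top 86 mm). Wheel between two grey cheeks (x = -25 to 81, y to 42 mm either side), flat tops 80 mm up. Head below the cap 80 mm high.
- wheel_axle (a point): Centre of the thumbwheel, 28 mm ahead (+x) of the coder's origin on its middle line, 58 mm above the bench; axes as the coder's. The smooth, slippery black wheel, 26 mm wide, turns about y: a six-sided drum (flats 26 mm, corners 30 mm from the axle) with six straight black ribs across its width, 5.6 mm thick, standing out radially to 48 mm from the axle at the drum's corners, 60 degrees apart.
- wheel_top (a point): Centre of the top flat when clicked home, 26 mm above the axle, 84 mm above the bench; fixed to the coder. The ribs beside it then lean 30 degrees to front and back: tips 24 mm before and behind the axle, 42 mm above it (20 mm above the cheeks). A fingertip 91 to 94 mm above the bench clears drum and cheeks and catches a rib; a rib passing upright has its tip 106 mm above the bench.
- index_mark (a point): The left one of the two white index marks (5 mm wide lines with a point) on the cheek tops beside the wheel, level with the axle, 27 mm to the coder's +y, 81 mm above the bench; the other mirrors it. The colour of the flat on top between them is the day set.
- day_wheel (a joint): Turn of the wheel in rad, growing as its top moves to the coder's +x; a click is pi/3. On top at 0 blue, 1.047 yellow, 2.094 red, 3.142 brown, 4.189 green, 5.236 orange. Starts on blue, yellow or red. A sprung ball holds each click (2 to 4 N at a rib); once a rib is pushed past upright the wheel snaps on to the next click and stays; damped, it does not coast.
- plunger (a joint): Travel of the palm cap in m, straight down: 0 up, 0.009 fully down. A spring returns it; it begins to move at about 2 N and is fully down at about 6 N.
- cap_top (a point): Top centre of the round black palm cap, 35 mm diameter, 62 mm in front (-x) of the coder's origin on its middle line, 106 mm above the bench when up; it moves with the cap.
- carton: Small taped brown carton, 103 x 77 x 57 mm, loose; leave alone. Origin on its underside.
- spare_roll: Spare roll of white labels standing on end, 82 mm diameter, 40 mm high, fixed; leave alone. Origin on its underside.
- battery: Black battery pack, 76 x 38 x 22 mm, loose; leave alone. Origin on its underside.
- scan_cradle: Black scanner cradle, 150 x 100 x 62 mm, fixed at the back right. Origin on its underside.
- scan_gun: Bar-code scanner standing in the cradle, top 207 mm above the bench, fixed. Origin at the foot of its handle.
- pen_pot: Grey pen pot with pens, 79 x 88 x 153 mm, fixed at the back left of the coder. Origin on its underside.
- parts_case: Yellow closed parts case, 260 x 206 x 82 mm, fixed at the left. Origin on its underside.
- clipboard: Clipboard, 170 x 210 x 15 mm, fixed at the right front. Origin on its underside.
- tape_measure: Yellow tape measure standing on edge, 42 x 76 x 67 mm, loose; leave alone. Origin on its underside.

How it is judged:
By the outcome, as a careful person would: the job done as asked, in the order asked, and still so for the second after the job is handed in, with the robot touching nothing.
It also fails if it takes over 54 s, if anything falls off the work surface, if the arm or the gripper's body presses on something with over 40 N, if the wrist force passes 120 N, or if a joint passes its speed limit or range.

## Working session

There is one attempt and no reset: what is moved stays moved. The work goes in short steps, each a Python script; the robot and the scene stay as the last script left them, time stands still between calls to the robot, and variables do not carry over. Pictures are saved under pics/ and viewed, at most 10 in all, crops included, and the job is handed in when it is done.

```bash
mkdir -p pics
cat > h.py <<'E'
import numpy as np, cv2
from bench import manip, effector, kinematics, telemetry, cams, order
from scipy.spatial.transform import Rotation as R
def cam(n):
    i=cams.camera_info(n); q=np.array(i["orientation"])
    return np.array(i["mtx"]),np.array(i["xyz"]),R.from_quat(q[[1,2,3,0]]).as_matrix()
def ray(n,u,v,z):
    K,p,M=cam(n); d=M@np.linalg.inv(K)@np.array([u,v,1.]); return p+d*(z-p[2])/d[2]
def proj(n,P):
    K,p,M=cam(n); c=M.T@(np.array(P)-p); c=K@c; return c[:2]/c[2]
def cloud(n,dep):
    K,p,M=cam(n); v,u=np.mgrid[:420,:560]
    c=np.stack([u,v,np.ones_like(u)],-1)@np.linalg.inv(K).T*dep[...,None]
    return c@M.T+p
def save(n,f):
    im,d=cams.read_camera(n); cv2.imwrite(f"pics/{f}.png",im[...,::-1]); np.save(f"pics/{f}.npy",d); return im,d
E
python3 - <<'E'
from h import *
for n in("scene","top"): save(n,n+"0"); print(n,cam(n)[1],cam(n)[0][0,0],cam(n)[2].round(2).tolist())
s=telemetry.get_state(); print(s["t"],s["ee_pos"],s["eef_rot"],manip.tips_ahead)
E
```

```text
scene [-0.17956437 -0.97707489  0.63740631] 457.93755735391176 [[0.81, -0.25, 0.53], [-0.59, -0.38, 0.72], [0.02, -0.89, -0.45]]
top [ 0.37148999 -0.11241477  1.32570693] 454.7950176192256 [[0.02, -1.0, 0.06], [-1.0, -0.02, -0.0], [0.01, -0.06, -1.0]]
0.1 [ 0.15519856 -0.47499321  0.24487679] [-5.05217732e-04  9.87562994e-01  1.57223001e-01 -6.90212908e-05] 0.014
```

View pics/scene0.png

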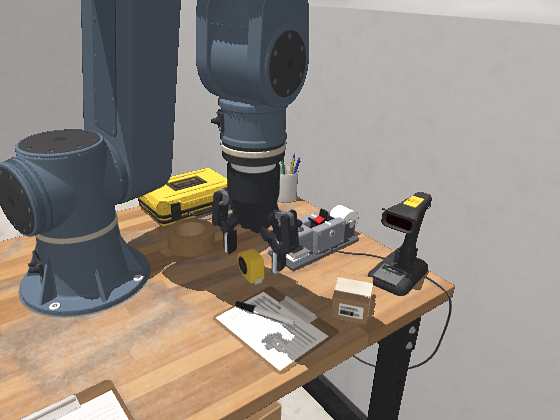

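View pics/top0.png

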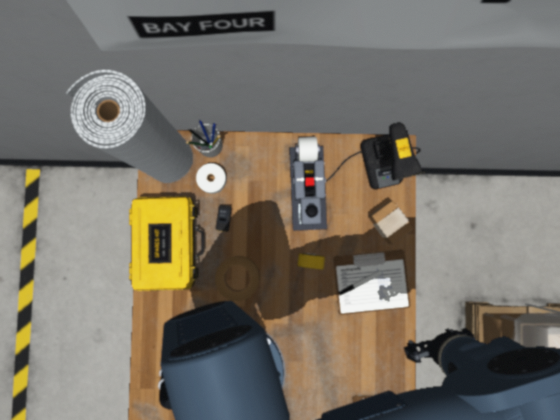

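The top view shows the coder upright in the picture, with the cap at about (312,211), a red flat at (310,183) and the white roll at (308,150). I'll enlarge this and measure it.

Run:
```python
from h import *
im=cv2.imread("pics/top0.png"); c=im[130:240,270:350]
cv2.imwrite("pics/c0.png",cv2.resize(c,None,fx=5.4,fy=5.4,interpolation=cv2.INTER_CUBIC))
P=cloud("top",np.load("pics/top0.npy"))
for (u,v) in [(312,211),(310,183),(308,150),(310,262)]: print(u,v,P[v,u].round(3))
f=im.astype(int)
def blob(m,z,name):
    n,l,s,c=cv2.connectedComponentsWithStats(m.astype(np.uint8))
    for i in range(1,n):
        if s[i,4]>5: print(name,s[i],c[i].round(1),ray("top",*c[i],z).round(4))
w=np.zeros(im.shape[:2],bool); w[130:240,280:340]=1
blob(w&(f[...,2]>130)&(f[...,1]<80),.084,"red")
blob(w&(f.min(2)>170),.081,"white")
blob(w&(f.max(2)<50)&(np.arange(420)[:,None]>195),.106,"cap")
# coder pts: high cells in cloud -> oriented rect
m=w&(P[...,2]>.05)&(P[...,2]<.12); pts=P[m][:,:2].astype(np.float32)
print("rect high",cv2.minAreaRect(pts))
```

```text
312 211 [ 0.458 -0.208  0.106]
310 183 [ 0.537 -0.203  0.081]
308 150 [ 0.628 -0.195  0.085]
310 262 [ 0.32  -0.207  0.066]
red [305 178  10   8  72] [309.3 181.5] [ 0.541  -0.2004  0.084 ]
white [297 139  22  22 398] [307.8 149.4] [ 0.6306 -0.1952  0.081 ]
white [315 177   8   4  26] [318.3 178.4] [ 0.5505 -0.2255  0.081 ]
white [297 178   7   4  23] [300.1 179.2] [ 0.5472 -0.1754  0.081 ]
white [299 205   1   8   8] [299.  208.5] [ 0.4662 -0.1737  0.081 ]
cap [306 205  11  12  99] [311.3 210.3] [ 0.4602 -0.2055  0.106 ]
rect high ((0.5482495427131653, -0.20006701350212097), (0.24612019956111908, 0.0920218974351883), 5.923655033111572)
```

View pics/c0.png

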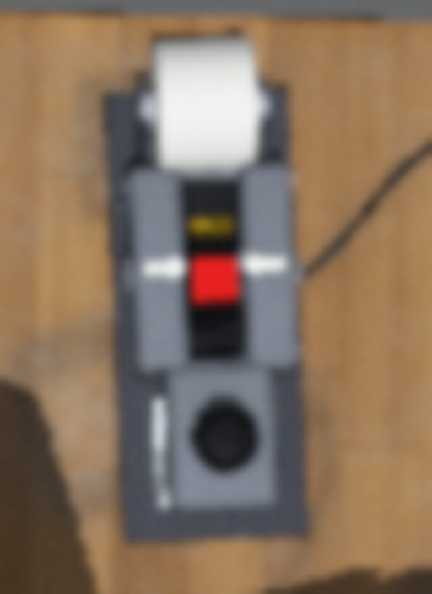

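Run:
```python
from h import *
im=cv2.imread("pics/top0.png"); P=cloud("top",np.load("pics/top0.npy"))
th=np.radians(3.6); M=np.array([[np.cos(th),np.sin(th)],[-np.sin(th),np.cos(th)]]); A=np.array([.5489,-.2005])
for v in range(164,198):
    p=P[v,309]; print(v,(M@(p[:2]-A)*1e3).round(1),(p[2]*1e3).round(1),im[v,309][::-1])
c=cv2.imread("pics/scene0.png")[195:275,270:370]
cv2.imwrite("pics/c1.png",cv2.resize(c,None,fx=7,fy=7,interpolation=cv2.INTER_CUBIC))
print(proj("scene",[*A,.084]),proj("top",[*A,.084]))
```

```text
164 [42.  -1.6] 75.4 [43 45 49]
165 [39.6 -1.7] 73.0 [38 38 42]
166 [37.3 -1.8] 69.7 [37 39 41]
167 [34.6 -1.8] 69.1 [35 36 40]
168 [31.7 -1.6] 69.9 [37 37 38]
169 [29.1 -1.6] 68.4 [52 47 36]
170 [26.1 -1.3] 69.6 [85 72 29]
171 [23.4 -1.2] 69.1 [112  92  19]
172 [19.7 -0.6] 74.9 [103  85  17]
173 [12.9  1.6] 101.8 [68 56 20]
174 [9.8 1.9] 104.0 [34 31 22]
175 [8.3 1.4] 95.9 [22 20 21]
176 [5.6 1.5] 95.9 [46 18 20]
177 [4.4 0.8] 84.7 [128  23  24]
178 [1.  1.2] 88.9 [205  32  32]
179 [-1.  1.] 84.1 [228  34  32]
180 [-4.   1.2] 85.3 [231  34  32]
181 [-6.6  1.3] 84.7 [230  33  32]
182 [-8.9  1.1] 80.7 [230  34  32]
183 [-12.    1.4] 83.3 [229  33  31]
184 [-14.3   1.3] 80.0 [211  30  29]
185 [-17.5   1.7] 83.5 [154  25  23]
186 [-19.5   1.3] 76.8 [78 19 19]
187 [-23.    1.9] 83.1 [29 17 19]
188 [-25.9   2.1] 83.9 [16 16 17]
189 [-29.3   2.7] 90.0 [18 18 20]
190 [-32.4   3.1] 93.0 [20 21 24]
191 [-34.5   2.8] 87.2 [24 25 28]
192 [-33.2   0. ] 50.0 [30 30 34]
193 [-36.    0.1] 49.8 [29 30 33]
194 [-38.6   0.1] 47.1 [24 24 27]
195 [-42.    0.7] 53.0 [25 26 30]
196 [-44.2   0.3] 47.0 [51 55 60]
197 [-49.8   2.6] 75.2 [84 89 97]
[320.47847477 217.04831742] [309.34021798 178.61150007]
```

View pics/c1.png

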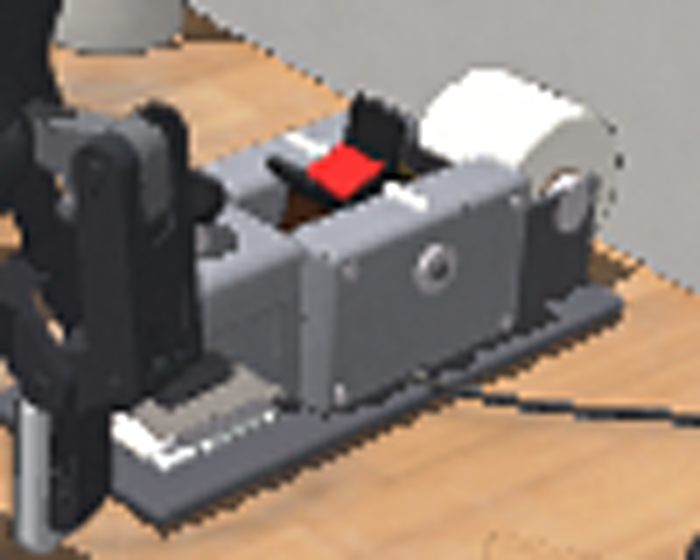

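The depth profile shows that the wheel isn't sitting home: the rib ahead of red has its tip about 12 mm forward and 104 mm up, so red is roughly 15° short. In the scene view, red is at about (319,219), tilted to the front, with brown below it. I'll close the fingers, go above and behind the wheel and look again.

```bash
cat >> h.py <<'E'
TH=np.radians(3.6); EX=np.array([np.cos(TH),np.sin(TH)]); EY=np.array([-np.sin(TH),np.cos(TH)]); AX=np.array([.5489,-.2005])
Q=[0,np.cos(TH/2),np.sin(TH/2),0]
def W(x,tipz,y=0.): return [*(AX+EX*x+EY*y),tipz+manip.tips_ahead]  # x,y rel. axle (coder axes), fingertip height
def profile():
    im,d=cams.read_camera("top"); P=cloud("top",d)
    for v in range(164,194,2):
        p=P[v,309]; print(v,((p[:2]-AX)@EX*1e3).round(1),(p[2]*1e3).round(1),im[v,309])
E
python3 - <<'E'
from h import *
effector.command_gripper(0.0)
print(manip.tips_ahead,telemetry.get_state()["grip_width"])
manip.movep(W(-80,.19)if 0 else W(-.045,.17),Q)
s=telemetry.get_state(); print(s["t"],s["ee_pos"],s["joint_pos"],s["force"])
save("scene","s1");save("top","t1"); profile()
a=cv2.imread("pics/s1.png")[120:270,230:390]; cv2.imwrite("pics/c2.png",cv2.resize(a,None,fx=4,fy=4,interpolation=cv2.INTER_CUBIC))
print(proj("scene",W(-.045,.17-manip.tips_ahead)))
E
```

```text
0.014 0.00020411742793423633
2.5083 [ 0.50369801 -0.20406513  0.1841616 ] [-3.84825116e-01  3.19758113e-01 -4.79255926e-02  1.20289367e+00
 -1.78694247e-04  2.69468416e+00] [0.78913712 0.12961132 0.21954109]
164 -63.3 691.7 [54 68 82]
166 -48.0 583.0 [49 61 74]
168 -68.7 690.4 [ 68  85 104]
170 -71.1 687.8 [ 71  90 108]
172 -73.8 686.8 [ 72  91 110]
174 -76.6 686.2 [ 71  90 109]
176 -79.4 685.8 [ 71  89 107]
178 -82.1 685.1 [ 69  88 107]
180 -84.9 684.1 [ 70  88 106]
182 -87.8 684.8 [ 67  83 102]
184 -90.8 685.6 [59 74 90]
186 -93.7 686.7 [60 75 92]
188 -96.9 689.8 [62 78 94]
190 -100.0 692.2 [64 79 96]
192 -103.0 693.8 [64 80 97]
[309.79102646 191.34831481]
```

View pics/c2.png

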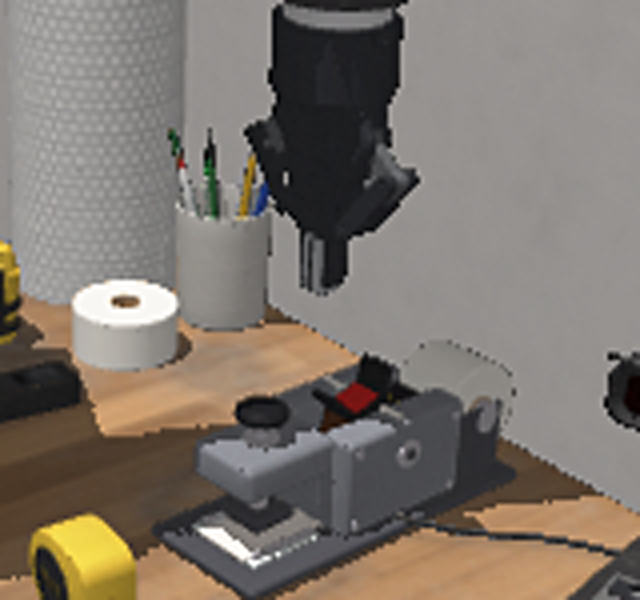

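The tip shows at about pixel (310,192) against a predicted (310,191), so the height calibration is good. The wheel still rests between clicks, with red at about (318,219) and tilted to the front. First I'll enter between the two ribs and nudge the forward one home to red.

```bash
cat >> h.py <<'E'
def line(x,z,feed,stop=None):
    r=manip.move_straight(W(x,z),feed=feed,stop_force=stop); s=telemetry.get_state()
    print("x",((np.array(s["ee_pos"])[:2]-AX)@EX*1e3).round(1),"z",round((s["ee_pos"][2]-manip.tips_ahead)*1e3,1),"F",np.round(s["force"],1),"hit",r,"t",round(s["t"],1)); return r
def look(f):
    save("scene",f); a=cv2.imread(f"pics/{f}.png")[170:260,270:370]; cv2.imwrite(f"pics/{f}c.png",cv2.resize(a,None,fx=6,fy=6,interpolation=cv2.INTER_CUBIC))
E
python3 - <<'E'
from h import *
line(-.012,.13,.1); 
if not line(-.012,.093,.06,6):
    line(.002,.093,.03,15)
line(.002 if 0 else (np.array(telemetry.get_state()["ee_pos"])[:2]-AX)@EX,.13,.08); line(-.045,.16,.1)
look("s2")
E
```

```text
x -12.0 z 129.8 F [-0.3 -0.6 -0.1] hit False t 3.3
x -11.9 z 93.1 F [-0.   0.6  0.1] hit False t 4.1
x 2.0 z 92.9 F [ 0.5  0.3 -0.6] hit False t 4.7
x 1.9 z 129.8 F [-0.6 -1.  -0.4] hit False t 5.3
x -44.8 z 159.9 F [-0.5 -0.5  0.1] hit False t 6.0
```

View pics/s2c.png

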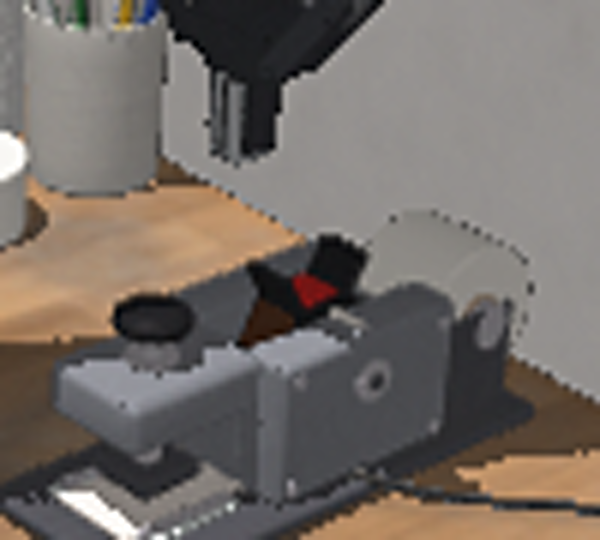

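Red, at crop (315,292), now sits lower, and the front rib is up at (265,285), so red is home. Next is one full stroke, red to brown.

```bash
cat >> h.py <<'E'
def stroke():
    line(-.043,.13,.1)
    if line(-.043,.093,.06,6): return
    line(.002,.093,.04,20)
    line((np.array(telemetry.get_state()["ee_pos"])[:2]-AX)@EX,.13,.08); line(-.045,.16,.12)
E
python3 - <<'E'
from h import *
stroke(); look("s3")
E
```

```text
x -43.1 z 129.8 F [-0.3 -1.1  0.4] hit False t 6.5
x -42.9 z 93.2 F [-0.1  0.5  0.1] hit False t 7.3
x 1.8 z 93.0 F [ 0.2  1.  -0.1] hit False t 8.6
x 1.8 z 129.8 F [ 0.3  0.4 -0.2] hit False t 9.2
x -44.8 z 159.8 F [-0.8 -0.4 -0.4] hit False t 9.8
```

View pics/s3c.png

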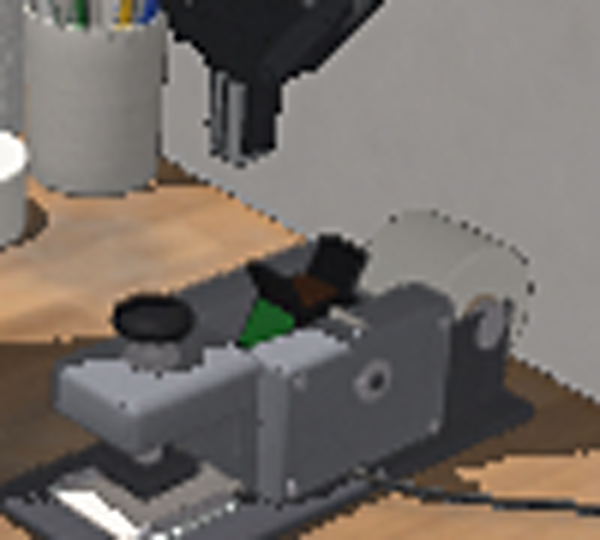

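Brown is now on top at crop (315,292), with green next in front at (268,322) and the coder unmoved. One more stroke, then I'll check it.

Run:
```python
from h import *
stroke(); look("s4")
```

```text
x -43.1 z 129.7 F [ 0.   1.1 -0.2] hit False t 10.3
x -42.9 z 93.2 F [-0.3  0.   1. ] hit False t 11.1
x 1.9 z 93.0 F [-0.1  0.8  0.3] hit False t 12.3
x 1.8 z 129.8 F [-0.3  0.8  0.1] hit False t 13.0
x -44.8 z 159.8 F [ 0.4  0.  -0. ] hit False t 13.6
```

View pics/s4c.png

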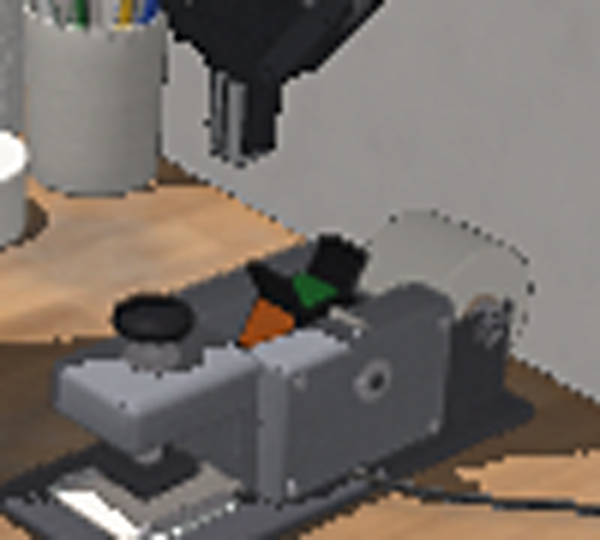

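Green is on top at crop (315,292), in the same place as the earlier home flats, with orange behind it. Next I press the cap.

Run:
```python
from h import *
line(-.090,.14,.1); line(-.090,.110,.06,5)
line(-.090,.088,.02,16); manip.sleep(.4)
print(telemetry.get_state()["force"])
line(-.090,.14,.05); line(-.16,.24,.15)
look("s5")
im,d=save("top","t5"); P=cloud("top",d); print(P[211,312],P[183,310])
```

```text
x -89.5 z 140.2 F [ 0.3  0.2 -0.1] hit False t 14.3
x -90.0 z 110.0 F [-0.1 -0.1  0.7] hit False t 14.9
x -89.6 z 96.5 F [-2.7  1.3 14.6] hit True t 15.7
[-2.96262065  0.76741647 15.59267678]
x -90.2 z 139.7 F [-0.4 -0.  -0.2] hit False t 17.1
x -160.0 z 239.3 F [-0.6  0.6 -0.8] hit False t 18.1
[ 0.41192919 -0.15674361  0.7571041 ] [ 0.53661854 -0.20240945  0.08536638]
```

View pics/s5c.png

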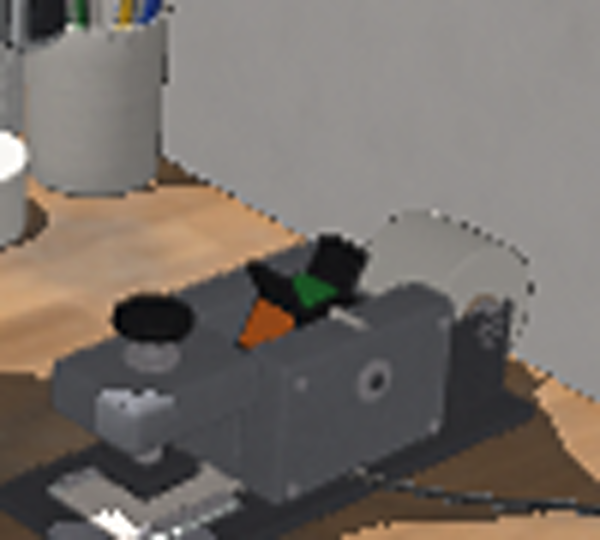

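The cap bottomed at a tip height of 96.5 mm with about 15 N, and it's back up at crop (152,318). Green is still on top at (315,292) and the coder hasn't moved. I'm handing it in.

```bash
python3 -c "
from h import *
print(order.job_done())"
```

```text
the job is handed in; nothing more can be done
None
```

The day coder is set to green, the palm cap was pressed fully down once and sprang back up, and the job is handed in at about 18 s of robot time with the arm clear of everything.

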